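# Load the module test rig, cover it and crank the sled home

## Task

Pack every wooden module that is out on the table upright and flat into the tray of the test rig's sled, then lower the cover plate level over both locating pins until it rests fully on the two posts. After that set the loose crank on the gearbox's square shaft and wind it clockwise (seen from above), several full turns without letting it slip off, until the sled is all the way home against the black test head; then take the crank off and stand it upright back in its grey rest tray. Leave the other things on the table where they are.

Things in the scene. Friction and masses are not known exactly. Their poses are not given: they have to be found in the camera images.
- long_box: a light-wood module case, 56 mm (x) by 92 mm (y), the longest of the cases, 40 mm high, 0.1 to 0.25 kg, maybe absent. On its top centre stands a darker wood grip tab 14 mm thick (x), 36 mm long (y) and 26 mm high (top 66 mm above the underside). A small dark window lies near the top's +x edge. Origin: centre of the underside, z up.
- square_box: a light-wood module case, 56 mm (x) by 60 mm (y), 40 mm high, 0.1 to 0.25 kg, maybe absent. On its top centre stands a darker wood grip tab 14 mm thick (x), 36 mm long (y) and 26 mm high (top 66 mm above the underside). A small dark window lies near the top's +x edge. Origin: centre of the underside, z up.
- drum: a light-wood module case, round, 54 mm in diameter, 40 mm high, 0.1 to 0.25 kg, maybe absent. On its top centre stands a darker wood grip tab 14 mm thick (x), 36 mm long (y) and 26 mm high (top 66 mm above the underside). A small dark window lies near the top's +x edge. Origin: centre of the underside, z up.
- slim_box: a light-wood module case, 56 mm (x) by 46 mm (y), 40 mm high, 0.1 to 0.25 kg, maybe absent. On its top centre stands a darker wood grip tab 14 mm thick (x), 36 mm long (y) and 26 mm high (top 66 mm above the underside). A small dark window lies near the top's +x edge. Origin: centre of the underside, z up.
- small_box: a light-wood module case, 50 mm (x) by 48 mm (y), 40 mm high, 0.1 to 0.25 kg, maybe absent. On its top centre stands a darker wood grip tab 14 mm thick (x), 36 mm long (y) and 26 mm high (top 66 mm above the underside). A small dark window lies near the top's +x edge. Origin: centre of the underside, z up.
- floor (a point): centre of the inner floor of the sled's open tray, 30 mm above the table, moving with it; y along the travel towards the black test head, z up. Inside 122 (x) by 168 mm (y), walls 5 mm thick, 26 mm high. All five modules fit, tabs along y: long_box and square_box in one row, the other three in the second row, 3 to 5 mm apart.
- seat (a point): midpoint between the two post tops, 74 mm above the tray floor; axes as floor. Just outside each y end of the tray stands an aluminium post 50 (x) by 20 mm (y); from each rises a steel pin 10 mm thick, 26 mm high (last 7 mm tapered), at y = +99 and -99 mm. The seated cover has its origin here, y along this y (either way round).
- cover: the cover: aluminium plate 110 (x) by 226 mm (y), 10 mm thick, 0.36 to 0.6 kg, with two round 13 mm through holes at y = +99 and -99 mm. In its middle stands a black grip 14 mm thick (x), 90 mm long (y), from 10 to 50 mm above the underside. Origin: centre of the underside, z up. Starts flat on the table.
- crank: loose steel crank, 0.43 kg, standing upright (stably) on its hub. Hub 36 mm square, 28 mm high, with a 16 mm square socket open below, sides along x and y. Arm 16 mm wide along x from -30 to +75 mm, 28 to 38 mm above the underside; ball counterweight of radius 14 mm at x = -34 mm. Origin: centre of the hub's underside, z up.
- crank_head (a point): centre of the crank's 24 mm square head on the crank's axis, sides along the crank's x and y, from 38 to 72 mm above its underside (this point: 55 mm). Lift and set the crank by it.
- crank_grip (a point): middle of the crank's upright black grip sleeve, at the crank's x = +65 mm, 65 mm above its underside; 22 mm in diameter, 50 mm tall, turning freely on its pin. Hold it to wind.
- rest: the crank's rest: a shallow grey tray fixed to the table, 110 (x) by 170 mm (y), walls 4 mm thick and 20 mm high, inner floor 4 mm above the table. Origin: centre of the underside. Empty but for the crank.
- square (a point): centre of the shaft's shoulder (32 mm across, 63 mm above the table) on the grey gearbox; turns with the shaft; x, y along the square's sides. A 14 mm square shaft end rises 24 mm from here, last 5 mm tapered. The crank fits in any of four ways, 1 mm play each side, its origin here when fully down. The nearest post's side is about 100 mm away at the start.
- shaft (a joint): turn of the square shaft in rad, growing clockwise seen from above; 0 to 1.8 at the start; a firm stop ends it at 26 (home). It takes about 0.1 N m to turn and stays where it is left.
- sled (a joint): travel of the sled towards the test head in m, driven by the shaft at 3.5 mm per rad (22 mm per turn): 0 to 6 mm at the start, 91 mm fully home.
- cup: a blue paper cup with a white lid, 80 mm wide and 110 mm high; leave alone. Origin: centre of the underside
- tape: a roll of masking tape, 100 mm across and 24 mm high, lying flat; leave alone. Origin: centre of the underside
- driver: a black-handled screwdriver, 200 mm long, lying down; leave alone. Origin: its middle on the underside
- glue: a white glue bottle, 48 mm wide and 130 mm high; leave alone. Origin: centre of the underside
- meter: a grey hand meter, 85 by 150 mm, 36 mm high, lying flat; leave alone. Origin: centre of the underside

How it is judged:
By the outcome, as a careful person would: the job done as asked, in the order asked, and still so for the second after the job is handed in, with the robot touching nothing.
Of long_box, square_box, drum, slim_box, small_box only 3 to 5 are there at a start; the rules pass over those that are not, and their reading is None.
At some moment in a run one of long_box, square_box, drum, slim_box, small_box, cover may be knocked a few centimetres aside while the robot is not near it.
It also fails if it takes over 210 s, if anything falls off the work surface, if the arm or the gripper's body presses on something with over 40 N, if the wrist force passes 120 N, or if a joint passes its speed limit or range.

## Robot

A 6-joint arm with a two-finger parallel gripper is mounted at the origin on the work surface. World frame = base frame: x ahead of the robot, y to its left, z up, the work surface at z = 0. Lengths are in m, angles in rad, forces in N, time in s.
With the tool pointing down it reaches from about 0.275 to 0.875 m from the base axis. Payload 12.5 kg.
Tool frame: the origin (TCP) lies at the very end of the fingers, on their centre line; the grasp point (between the pads) lies 19 mm behind it; z points along the fingers, y is the line along which they close (so a half turn about z gives the same grasp; the last joint's range is limited). The gripper opens to 85 mm and grips with 20 to 120 N. Pads are 22 mm wide; open, the fingers measure 114 mm over their backs; the gripper's body (76 mm by 85 mm) begins 54 mm behind the grasp point. The pads swing forward as they close: fully open they stand 13 mm farther back than shut.
Start: joints at [-1.187, 0.351, 1.652, -0, 1.139, -0.085], TCP at [0.249, -0.491, 0.231] pointing down, gripper open.
Joint ranges: [-2.75, 2.75], [-0.79, 2.1], [0.01, 2.65], [-1.57, 4.71], [0.07, 3.14], [-2.87, 2.87]. Speed limits (rad/s): [2.22, 2.22, 2.79, 3.14, 3.14, 3.14].

## Interface

Orientations are given as a 3x3 rotation matrix whose columns are the frame's x, y, z axes.
In Python, from bench import manip gives the robot as it stands. Calls block until the motion is done:
- manip.move_ptp(position, orientation): joint-space move of the TCP to a pose.
- manip.move_l(position, attitude=None, max_speed=0.15): straight line of the TCP; attitude=None keeps the orientation; max_speed is the mean speed in m/s.
- manip.move_j(angles): joint-space move.
- manip.set_gripper(opening, effort=None): opening from 0.0 (shut) to 1.0 (fully open); effort is the grip in N (None keeps the last); returns when the fingers have stopped.
- manip.dwell(seconds).
- manip.inverse_kinematics(position, orientation): joint angles nearest the present ones, or None.
- manip.grab_frame(name): name is "scene" or "side" or "wrist"; returns the picture (400x640x3 uint8, red, green, blue); there is no depth.
- manip.get_calibration(name): a dict with "camera_matrix" (3x3 intrinsics, pixels), "k1" (the pictures are not rectified: a ray, as slopes to the right and down, at radius r is drawn at 1 + k1 r^2 times it, then the intrinsics apply), "R" (3x3) and "t" (3): a world point X has camera coordinates R X + t. Camera axes: x right, y down, z forward; pixel columns grow to the right and rows downward; lengths in m; the calibration is good to about 2 mm. A picture is of the moment at which its call begins: read the wrist's pose just before it. get_calibration takes no time and is no camera call; for the wrist camera it gives the pose at the moment of the call.
A pose or a line that the arm cannot do raises manip.Unreachable and nothing moves.
- manip.sign_off(): hands the job in; it is judged then, once.
Readings, each from a call of its own:
- manip.read_time(): time.
- manip.read_qpos(): joint angles.
- manip.read_joint_vel(): joint speeds.
- manip.read_joint_torque(): joint torques, N m.
- manip.read_ee_pos(): TCP position.
- manip.read_tcp_rot(): TCP orientation.
- manip.read_force(): force on the tool from outside, world axes, zero at the start.
- manip.read_ft_torque(): the same for the moment, N m.
- manip.read_grip_width(): opening from 0.0 (shut) to 1.0 (fully open).
- manip.read_grip_force(): force on a finger pad.
Only numpy, scipy, OpenCV 4.12 (cv2) and the standard library are available. Lean on these libraries where they do the work, as an engineer would, in place of code of your own. Each camera call takes 0.05 s, during which the arm holds its last target. There are 200 camera calls.

## Working session

There is one attempt and no reset: what is moved stays moved. The work goes in short steps, each a Python script; the robot and the scene stay as the last script left them, time stands still between calls to the robot, and variables do not carry over. Pictures are saved under pics/ and viewed, at most 14 in all, crops included, and the job is handed in when it is done.

```bash
ls; mkdir -p pics
python3 - <<'E'
from bench import manip
import cv2,numpy as np
np.set_printoptions(precision=4,suppress=True)
for n in("scene","side","wrist"):
    c=manip.get_calibration(n);print(n,c)
    f=manip.grab_frame(n);cv2.imwrite(f"pics/{n}0.png",f[:,:,::-1])
a=cv2.imread("pics/scene0.png");cv2.imwrite("pics/scene0b.png",cv2.resize(a,(800,500),interpolation=cv2.INTER_CUBIC))
a=cv2.imread("pics/side0.png");cv2.imwrite("pics/side0b.png",cv2.resize(a,(800,500),interpolation=cv2.INTER_CUBIC))
print(manip.read_time(),manip.read_tcp_rot())
E
```

```text
bench.py
pics
scene {'camera_matrix': array([[440.1752,   0.    , 317.7597],
       [  0.    , 440.1752, 200.7554],
       [  0.    ,   0.    ,   1.    ]]), 'k1': -0.09225991208009833, 'R': array([[ 0.1843,  0.9828,  0.0151],
       [ 0.8396, -0.1494, -0.5223],
       [-0.511 ,  0.1089, -0.8526]]), 't': array([-0.1375, -0.4088,  1.9187])}
side {'camera_matrix': array([[405.1545,   0.    , 322.2521],
       [  0.    , 405.1545, 196.0945],
       [  0.    ,   0.    ,   1.    ]]), 'k1': -0.10660234954277731, 'R': array([[-0.9776, -0.2088,  0.0266],
       [-0.123 ,  0.4641, -0.8772],
       [ 0.1708, -0.8608, -0.4794]]), 't': array([0.5555, 0.1382, 1.3294])}
wrist {'camera_matrix': array([[355.3032,   0.    , 321.0659],
       [  0.    , 355.3032, 195.8576],
       [  0.    ,   0.    ,   1.    ]]), 'k1': -0.014746204608824772, 'R': array([[ 0.4514, -0.8923, -0.0008],
       [-0.8616, -0.436 ,  0.26  ],
       [-0.2324, -0.1167, -0.9656]]), 't': array([-0.5491, -0.0328,  0.3777])}
0.15 [[ 0.8921  0.4519 -0.0004]
 [ 0.4519 -0.8921  0.0008]
 [ 0.     -0.0009 -1.    ]]
```

View pics/scene0b.png

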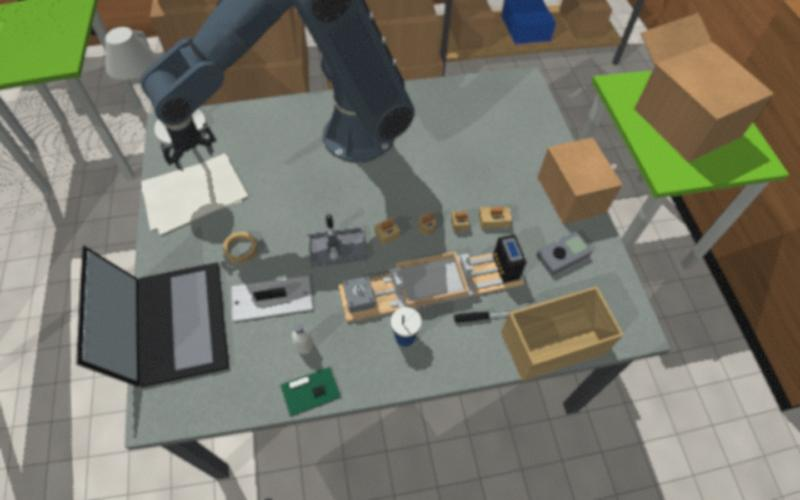

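View pics/side0b.png

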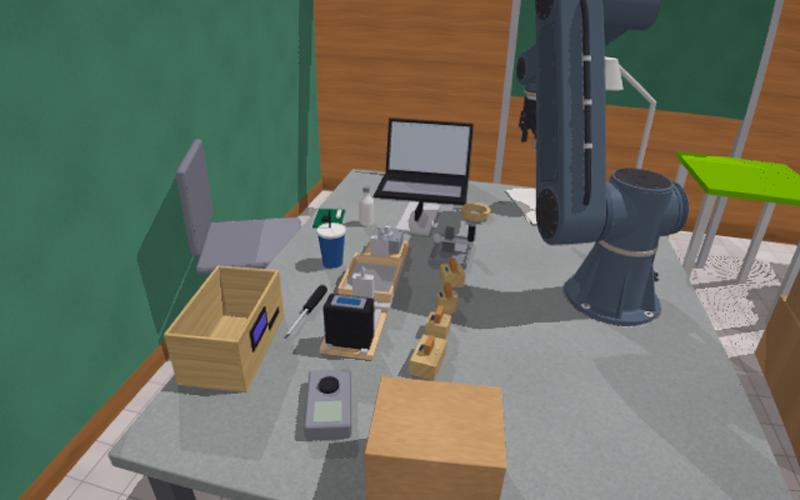

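The scene view shows four modules, at about (387,231), (428,222), (460,220) and (495,217). The rest with the crank is at (337,243), the cover at (270,297), the gearbox at (358,293), the tray at (430,280) and the test head at (508,258). Next I'll get rough positions, then closer wrist views.

```bash
cat > h.py <<'E'
from bench import manip
import cv2,numpy as np
np.set_printoptions(precision=4,suppress=True)
def ray(cal,uv):
    K=cal["camera_matrix"];d=np.array([(uv[0]-K[0,2])/K[0,0],(uv[1]-K[1,2])/K[1,1]])
    s=d.copy()
    for _ in range(20): s=d/(1+cal["k1"]*(s@s))
    return cal["R"].T@np.array([s[0],s[1],1.]), -cal["R"].T@cal["t"]
def unproj(cal,uv,z):
    d,c=ray(cal,uv);return c+d*(z-c[2])/d[2]
def proj(cal,X):
    p=cal["R"]@np.asarray(X)+cal["t"];s=p[:2]/p[2];s=s*(1+cal["k1"]*(s@s));K=cal["camera_matrix"]
    return np.array([K[0,0]*s[0]+K[0,2],K[1,1]*s[1]+K[1,2]])
def rot(a):
    """tool down, tool y axis (closing line) at world angle a"""
    y=np.array([np.cos(a),np.sin(a),0]);z=np.array([0,0,-1.]);return np.stack([np.cross(y,z),y,z],1)
E
python3 - <<'E'
from h import *
c=manip.get_calibration("scene")
for n,p,z in [("m1",(387,231),.05),("m2",(428,222),.05),("m3",(460,220),.05),("m4",(495,217),.05),("rest",(337,243),.01),("cover",(270,297),.01),("gear",(358,293),.06),("tray",(430,280),.03),("head",(508,258),.06)]:
    print(n,unproj(c,np.array(p)*.8,z))
c=manip.get_calibration("wrist");R=manip.read_tcp_rot();p=manip.read_ee_pos()
print("cam in tcp",R.T@(-c["R"].T@c["t"]-p),"\n",R.T@c["R"].T)
for pos,a in [((.5,-.15,.45),np.pi/2),((.5,-.15,.45),-np.pi/2),((.45,.12,.45),np.pi/2),((.45,.12,.45),-np.pi/2)]:
    print(pos,a,manip.inverse_kinematics(pos,rot(a)))
E
```

```text
m1 [0.4511 0.0235 0.05  ]
m2 [0.4405 0.1516 0.05  ]
m3 [0.4502 0.2493 0.05  ]
m4 [0.4579 0.3583 0.05  ]
rest [ 0.4414 -0.1292  0.01  ]
cover [ 0.5897 -0.3426  0.01  ]
gear [ 0.6468 -0.0931  0.06  ]
tray [0.6265 0.1182 0.03  ]
head [0.6114 0.3521 0.06  ]
cam in tcp [ 0.0663 -0.0004 -0.142 ] 
 [[-0.0005 -0.9656 -0.2601]
 [ 1.     -0.0006  0.0001]
 [-0.0003 -0.2601  0.9656]]
(0.5, -0.15, 0.45) 1.5707963267948966 [-0.3807  0.1668  1.3666 -0.      1.6081 -1.9514]
(0.5, -0.15, 0.45) -1.5707963267948966 [-0.3807  0.1668  1.3666 -0.      1.6081  1.1901]
(0.45, 0.12, 0.45) 1.5707963267948966 [ 0.1606  0.0508  1.4966 -0.      1.5941 -1.4102]
(0.45, 0.12, 0.45) -1.5707963267948966 [ 0.1606  0.0508  1.4966 -0.      1.5941  1.7314]
```

Run:
```python
from h import *
import pickle
d={}
for i,y in enumerate([-.27,0.02,.28]):
    manip.move_ptp((.48,y,.31),rot(np.pi/2))
    manip.dwell(.3)
    d[i]=manip.get_calibration("wrist");f=manip.grab_frame("wrist")
    cv2.imwrite(f"pics/w{i}.png",f[:,:,::-1]);cv2.imwrite(f"pics/w{i}b.png",cv2.resize(f[:,:,::-1],(800,500),interpolation=cv2.INTER_CUBIC))
pickle.dump(d,open("cal.pkl","wb"));print(manip.read_time())
```

```text
5.1417
```

View pics/w0b.png

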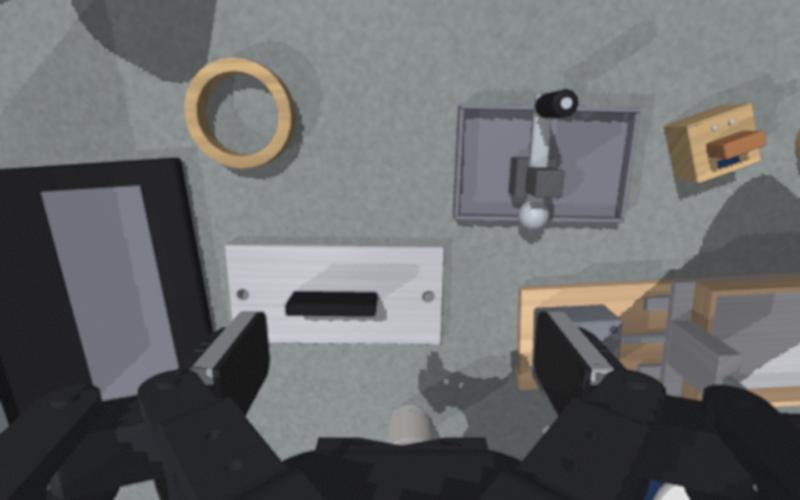

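View pics/w1b.png

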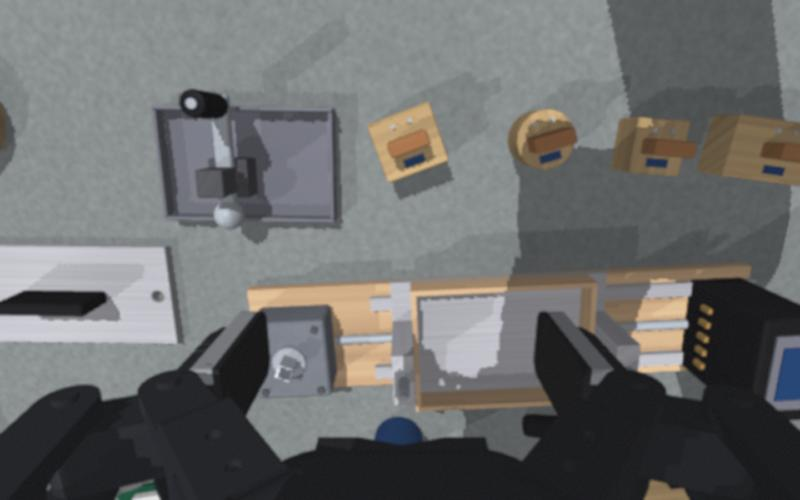

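View pics/w2b.png

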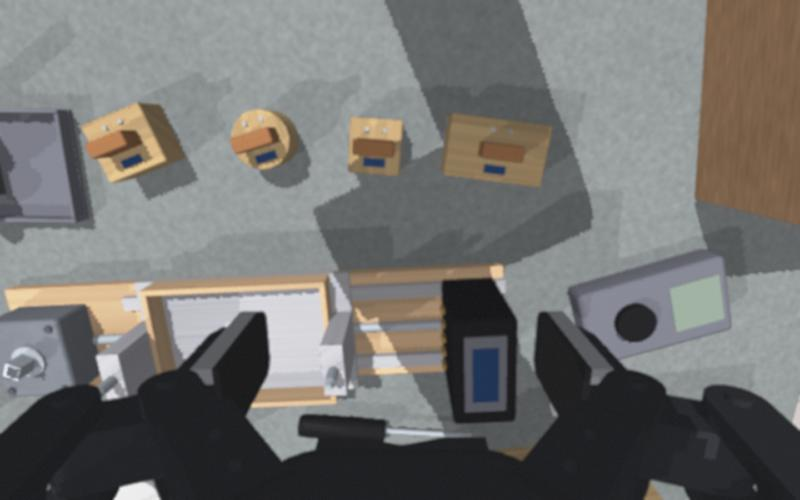

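w0 shows the cover at (335,295), with its holes at (243,294) and (428,296), and the crank standing in the rest with its head near (545,182). In w2 the four modules are at (130,145), (263,140), (375,148) and (497,150). The tray spans (150–330, 285–400), and the shaft end is at (15,370). I'll fit the module models to their silhouettes for exact poses.

```bash
cat > fit.py <<'E'
from h import *
from scipy.optimize import minimize
DIM=dict(long_box=(56,92),square_box=(56,60),drum=(54,0),slim_box=(56,46),small_box=(50,48))
def prism(poly,z0,z1): return np.vstack([np.c_[poly,np.full(len(poly),z)] for z in(z0,z1)])
def rect(a,b): return np.array([(-a,-b),(a,-b),(a,b),(-a,b)])/2
def parts(n):
    if n=="drum":
        t=np.linspace(0,2*np.pi,32);c=27*np.c_[np.cos(t),np.sin(t)]
    else: c=rect(*DIM[n])
    return prism(c,0,40)/1e3,prism(rect(14,36),40,66)/1e3
def hullmask(cal,P,x,y,a,z,S,off,shape):
    R=np.array([[np.cos(a),-np.sin(a)],[np.sin(a),np.cos(a)]])
    Q=np.c_[P[:,:2]@R.T+[x,y],P[:,2]+z]
    q=np.array([proj(cal,p) for p in Q]);q=(q-off)*S
    m=np.zeros(shape,np.uint8);cv2.fillConvexPoly(m,cv2.convexHull(np.round(q*16).astype(np.int32)),1,shift=4);return m
def masks(f):
    h=cv2.cvtColor(f,cv2.COLOR_RGB2HSV)
    wood=((h[...,0]<25)&(h[...,1]>75)&(h[...,2]>35)).astype(np.uint8)
    tab=((h[...,0]<14)&(h[...,1]>115)&(h[...,2]>35)).astype(np.uint8)
    return wood,tab
def fit(cal,f,names,x0,z=0.,S=3):
    """fit pose near x0=(x,y,yaw or None): returns list sorted by score"""
    c=proj(cal,(x0[0],x0[1],z+.03));off=np.clip(np.round(c-60),0,[640-120,400-120]).astype(int)
    crop=f[off[1]:off[1]+120,off[0]:off[0]+120]
    w,t=masks(cv2.resize(crop,None,fx=S,fy=S,interpolation=cv2.INTER_LINEAR))
    off=off+0.5/S-.5
    nl,lab,st,ce=cv2.connectedComponentsWithStats(w)
    best=max(range(1,nl),key=lambda i:st[i,4]-50*np.hypot(*(ce[i]-180)));w=(lab==best).astype(np.uint8);t=t*w
    out=[]
    for n in names:
        C,T=parts(n)
        def cost(p):
            a=hullmask(cal,C,*p,z,S,off,w.shape);b=hullmask(cal,T,*p,z,S,off,w.shape);u=a|b
            iou=lambda m,k:(m&k).sum()/max(1,(m|k).sum())
            return 2-iou(u,w)-iou(b,t)
        r=None
        for a in ([x0[2]] if len(x0)>2 else np.linspace(-1.4,1.4,8)):
            s=minimize(cost,[x0[0],x0[1],a],method="Nelder-Mead",options=dict(initial_simplex=np.array([x0[0],x0[1],a])+np.array([[0,0,0],[.012,0,0],[0,.012,0],[0,0,.3]]),xatol=2e-4,fatol=1e-4,maxiter=150))
            if r is None or s.fun<r.fun:r=s
        out.append((r.fun,n,r.x))
    return sorted(out,key=lambda e:e[0])
E
python3 - <<'E'
from fit import *
import pickle
d=pickle.load(open("cal.pkl","rb"))
g={1:[(400,140),(543,138),(650,145)],2:[(130,145),(263,140),(375,148),(497,150)]}
for i in g:
    f=cv2.imread(f"pics/w{i}.png")[:,:,::-1]
    for uv in g[i]:
        X=unproj(d[i],np.array(uv)*.8,.04)
        for r in fit(d[i],f,list(DIM),X[:2])[:3]: print(i,uv,r)
# hand points
for i,uv,z,n in [(0,(243,294),.01,"hole-"),(0,(428,296),.01,"hole+"),(0,(228,245),.01,"c"),(0,(443,247),.01,"c"),(0,(441,344),.01,"c"),(0,(545,182),.08,"head?")]:
    print(n,unproj(d[i],np.array(uv)*.8,z))
a=cv2.imread("pics/w1.png");b=cv2.imread("pics/w2.png")
cv2.imwrite("pics/z1.png",np.vstack([cv2.resize(a[210:340,190:510],(800,300),interpolation=cv2.INTER_CUBIC)[:,:],cv2.resize(b[210:340,0:320],(800,300),interpolation=cv2.INTER_CUBIC)]))
E
```

```text
1 (400, 140) (np.float64(0.42317773480284593), 'square_box', array([0.4301, 0.025 , 0.3406]))
1 (400, 140) (np.float64(0.5790608267035419), 'slim_box', array([0.4299, 0.0251, 0.39  ]))
1 (400, 140) (np.float64(0.5938120140641058), 'small_box', array([0.4299, 0.025 , 0.4511]))
1 (543, 138) (np.float64(0.5806854257214838), 'drum', array([0.427 , 0.1495, 0.1542]))
1 (543, 138) (np.float64(0.6438831683479657), 'small_box', array([0.427 , 0.1495, 0.154 ]))
1 (543, 138) (np.float64(0.696977312198728), 'slim_box', array([0.4269, 0.1502, 0.1496]))
1 (650, 145) (np.float64(0.5261605938773435), 'small_box', array([ 0.4336,  0.2534, -0.0736]))
1 (650, 145) (np.float64(0.549684097571319), 'drum', array([ 0.4334,  0.2546, -0.1016]))
1 (650, 145) (np.float64(0.5926935749501094), 'slim_box', array([ 0.434 ,  0.2549, -0.0689]))
2 (130, 145) (np.float64(0.44844811227772174), 'square_box', array([0.4297, 0.0254, 0.2281]))
2 (130, 145) (np.float64(0.47270699660676596), 'slim_box', array([0.4292, 0.0276, 0.2293]))
2 (130, 145) (np.float64(0.49388630117714427), 'small_box', array([0.4292, 0.0272, 0.2423]
[... 312 characters left out ...]
1549), 'small_box', array([ 0.4332,  0.2555, -0.0042]))
2 (375, 148) (np.float64(0.6279881248381265), 'slim_box', array([ 0.4345,  0.2556, -0.0671]))
2 (375, 148) (np.float64(0.6377976504752523), 'drum', array([0.4332, 0.2558, 0.001 ]))
2 (497, 150) (np.float64(0.4583265274049211), 'long_box', array([ 0.4371,  0.367 , -0.1669]))
2 (497, 150) (np.float64(0.6937209473808963), 'square_box', array([ 0.4372,  0.367 , -0.1681]))
2 (497, 150) (np.float64(0.8242072069776544), 'slim_box', array([ 0.4373,  0.3678, -0.1771]))
hole- [ 0.5874 -0.4384  0.01  ]
hole+ [ 0.5898 -0.2415  0.01  ]
c [ 0.5334 -0.4488  0.01  ]
c [ 0.5358 -0.2268  0.01  ]
c [ 0.6461 -0.2264  0.01  ]
head? [ 0.4603 -0.1494  0.08  ]
```

View pics/z1.png

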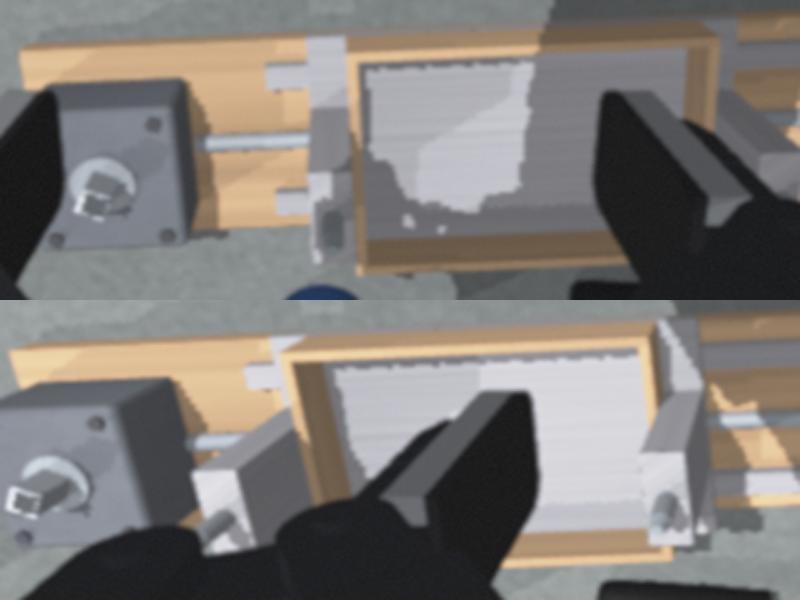

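The crops show the square shaft end at about (95,200), the posts at either end of the tray, and fingers hiding part of the rig. I'll take a clearer rig view from farther out, plus colour samples to tune the masks.

Run:
```python
from h import *
import pickle
d={}
for i,(x,y) in enumerate([(.68,.02),(.68,.13)]):
    manip.move_ptp((x,y,.30),rot(np.pi/2)); manip.dwell(.3)
    d[i]=manip.get_calibration("wrist");f=manip.grab_frame("wrist")
    cv2.imwrite(f"pics/r{i}.png",f[:,:,::-1])
    cv2.imwrite(f"pics/r{i}b.png",cv2.resize(f[100:340,80:480,::-1],(800,480),interpolation=cv2.INTER_CUBIC))
pickle.dump(d,open("calr.pkl","wb"));print(manip.read_time())
h=cv2.cvtColor(cv2.imread("pics/w2.png"),cv2.COLOR_BGR2HSV)
for n,(u,v) in dict(tabA=(110,143),wA=(150,125),tabD=(255,138),wD=(280,128),tabS=(375,148),wS=(365,125),tabL=(502,152),wL=(465,150),wLside=(500,175)).items(): print(n,h[int(v*.8),int(u*.8)])
```

```text
7.6
tabA [ 13 136 187]
wA [ 19  92 116]
tabD [ 13 135 187]
wD [ 18  96 193]
tabS [ 13 133 121]
wS [ 18  85 203]
tabL [ 13 131 121]
wL [ 18  95 140]
wLside [ 16  62 119]
```

View pics/r0b.png

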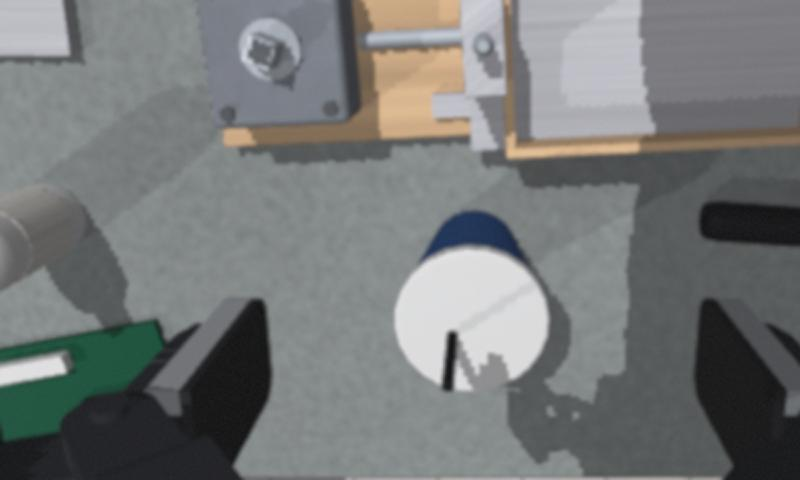

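View pics/r1b.png

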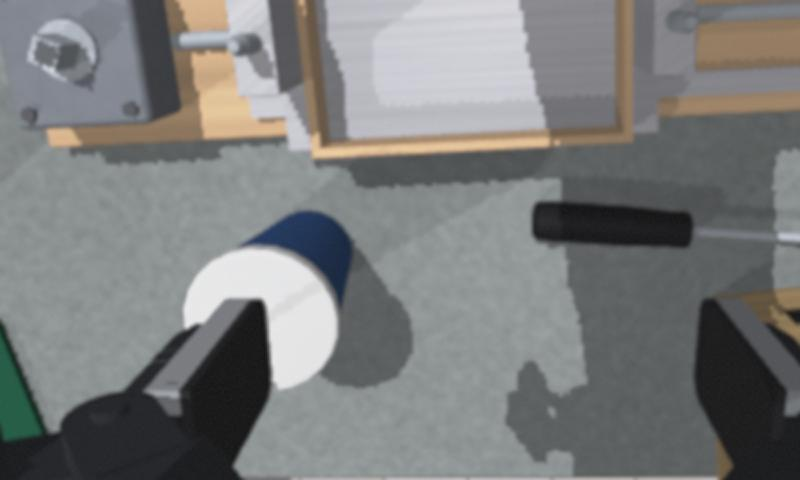

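The rig view shows the shaft end near (262,50) in r0b, and the pins near (240,42) and (683,20) in r1b. I'll zoom in on these.

Run:
```python
import cv2,numpy as np
r0=cv2.imread("pics/r0.png");r1=cv2.imread("pics/r1.png")
# tile 66x48 x6 = 396x288
def t(im,u,v): return cv2.copyMakeBorder(cv2.resize(im[v:v+48,u:u+66],(396,288),interpolation=cv2.INTER_CUBIC),0,4,0,4,cv2.BORDER_CONSTANT)
cv2.imwrite("pics/z2.png",np.vstack([np.hstack([t(r0,184,100),t(r0,290,95)]),np.hstack([t(r1,175,95),t(r1,395,85)])]))
```

```text
(no output)
```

View pics/z2.png

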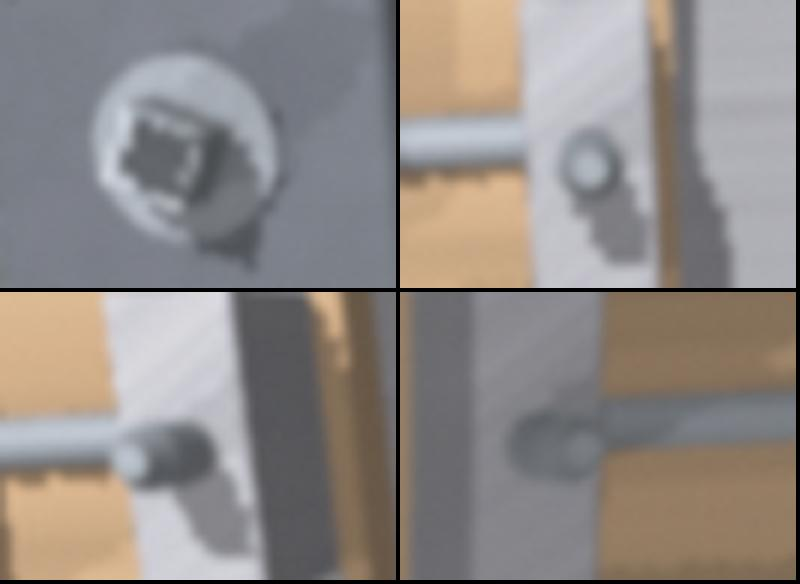

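Run:
```python
import cv2
cv2.imwrite("pics/r1c.png",cv2.resize(cv2.imread("pics/r1.png")[0:200,170:490],(800,500),interpolation=cv2.INTER_CUBIC))
```

```text
(no output)
```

View pics/r1c.png

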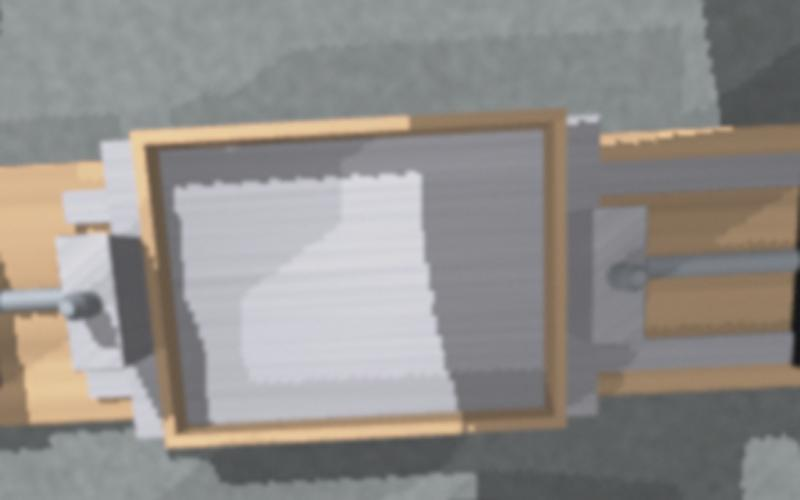

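Run:
```python
from h import *
import pickle
d=pickle.load(open("calr.pkl","rb"))
u=lambda i,x,y,s,o,z:unproj(d[i],((x+.5)/s-.5+o[0],(y+.5)/s-.5+o[1]),z)
print("shoulder",u(0,185,148,6,(184,100),.063))
print("shafttop",u(0,160,156,6,(184,100),.087))
P=u(0,135,105,6,(184,100),.085)
for q in[(215,140),(180,210),(100,175)]:
    Q=u(0,*q,6,(184,100),.085);print("  edge",np.degrees(np.arctan2(*(Q-P)[1::-1])),np.linalg.norm(Q-P));P=Q
pm0=u(0,190,165,6,(290,95),.13);pm1=u(1,133,171,6,(175,95),.13);pp=u(1,183,155,6,(395,85),.13)
print("pin-",pm0,pm1,"pin+",pp,"mid",(pm1+pp)/2,np.linalg.norm(pp-pm1),"yaw",np.degrees(np.arctan2(-(pp-pm1)[0],(pp-pm1)[1])))
C=np.array([u(1,*q,2.5,(170,0),.056) for q in[(131,132),(568,108),(567,427),(168,447)]]);print(C,"mid",C.mean(0))
for a,b in[(0,1),(3,2),(3,0),(2,1)]: print(C[b]-C[a],np.linalg.norm(C[b]-C[a]))
I=np.array([u(1,*q,2.5,(170,0),.056) for q in[(148,147),(547,126),(545,412),(182,432)]]);print("inner",I,I.mean(0))
h=np.load if 0 else None
```

```text
shoulder [ 0.6388 -0.0908  0.063 ]
shafttop [ 0.6385 -0.0879  0.087 ]
  edge 66.06559812669818 0.01395829502764468
  edge -30.240626877027154 0.013217082205025116
  edge -114.13638870906229 0.014070331944694262
pin- [0.6327 0.0214 0.13  ] [0.6335 0.0222 0.13  ] pin+ [0.6232 0.2187 0.13  ] mid [0.6284 0.1205 0.13  ] 0.19675095248581917 yaw 2.9949813483669696
[[0.5673 0.0289 0.056 ]
 [0.5586 0.2064 0.056 ]
 [0.6898 0.2128 0.056 ]
 [0.6985 0.0359 0.056 ]] mid [0.6286 0.121  0.056 ]
[-0.0087  0.1775  0.    ] 0.17773625972154838
[-0.0087  0.1769  0.    ] 0.17712944945659204
[-0.1312 -0.007   0.    ] 0.13141077928497025
[-0.1312 -0.0064  0.    ] 0.13136986264361378
inner [[0.5731 0.0355 0.056 ]
 [0.5654 0.1983 0.056 ]
 [0.6831 0.2028 0.056 ]
 [0.6918 0.0426 0.056 ]] [0.6284 0.1198 0.056 ]
```

Rig pose: tray centre (0.6285, 0.1208), yaw 0.05 rad, shaft (0.639, -0.0885), all mutually consistent. Next I'll look at, pick and place the modules, starting with the long box.

```bash
sed -i 's/c-60),0,\[640-120,400-120\]/c-80),0,[640-160,400-160]/; s/\[1\]+120,off\[0\]:off\[0\]+120/[1]+160,off[0]:off[0]+160/; s/ce\[i\]-180/ce[i]-240/' fit.py
sed -i 's/(h\[...,0\]<25)&(h\[...,1\]>75)/(h[...,0]<25)\&(h[...,1]>50)/; s/(h\[...,0\]<14)&(h\[...,1\]>115)/(h[...,0]<16)\&(h[...,1]>113)/' fit.py
cat > pp.py <<'E'
from fit import *
TH=.05;C0=np.array([.6285,.1208])
def rig(x,y):
    c,s=np.cos(TH),np.sin(TH);return C0+np.array([[c,-s],[s,c]])@[x,y]
def look(names,xy,tag=None):
    manip.move_ptp((xy[0]-.01,xy[1],.25),rot(np.pi/2));manip.dwell(.25)
    cal=manip.get_calibration("wrist");f=manip.grab_frame("wrist")
    if tag: cv2.imwrite(f"pics/{tag}.png",f[:,:,::-1])
    r=fit(cal,f,names,xy)
    for e in r[:3]:print("  fit",round(e[0],3),e[1],e[2])
    return r[0]
def pick(p):
    x,y,a=p
    manip.set_gripper(.5,50);manip.move_ptp((x,y,.13),rot(a));manip.move_l((x,y,.043),max_speed=.12)
    manip.set_gripper(0,50);print("  width",manip.read_grip_width()*85,manip.read_grip_force())
    manip.move_l((x,y,.20),max_speed=.2);print("  width",manip.read_grip_width()*85,manip.read_force())
def place(rx,ry):
    x,y=rig(rx,ry)
    manip.move_ptp((x,y,.20),rot(TH));manip.move_l((x,y,.105),max_speed=.15);manip.move_l((x,y,.0735),max_speed=.04)
    print("  F",manip.read_force(),manip.read_ee_pos());manip.set_gripper(.4);manip.move_l((x,y,.20),max_speed=.2)
E
python3 - <<'E'
from pp import *
r=look(["long_box"],(.437,.367),"l1");p=r[2]
print(manip.inverse_kinematics((p[0],p[1],.1),rot(p[2])),manip.inverse_kinematics((*rig(-.0297,-.0327),.1),rot(TH)))
for n,xy in[("drum",(.427,.152)),("small_box",(.433,.2555)),("square_box",(.43,.026))]: look(list(DIM),xy,"l_"+n)
print(manip.read_time())
E
```

```text
fit 0.268 long_box [0.4367 0.3675 2.9978]
[ 0.618   0.5524  1.7039 -0.      0.8854 -2.3798] [ 0.0666  0.6071  1.6035 -0.      0.931   0.0166]
  fit 0.309 drum [0.4269 0.1514 0.2492]
  fit 0.416 small_box [0.4268 0.1515 0.2959]
  fit 0.476 slim_box [0.4266 0.1515 0.3219]
  fit 0.309 small_box [ 0.4332  0.2556 -0.0805]
  fit 0.383 slim_box [ 0.4325  0.2555 -0.068 ]
  fit 0.405 drum [ 0.4333  0.2555 -0.0022]
  fit 0.228 square_box [0.4294 0.0258 0.36  ]
  fit 0.415 slim_box [0.4296 0.0255 0.3927]
  fit 0.44 small_box [0.4293 0.0258 0.3885]
12.3917
```

Run:
```python
from pp import *
for n,xy,t in[("long_box",(.4367,.3675),(-.0297,-.0327)),("square_box",(.4294,.0258),(-.0297,.0486))]:
    e=look([n],xy)
    if e[0]>.4: print("moved?",n);break
    p=e[2].copy();p[2]=(p[2]+np.pi/2)%np.pi-np.pi/2
    pick(p)
    if not 10<manip.read_grip_width()*85<20: print("bad grip");break
    place(*t)
manip.move_ptp((.60,.12,.36),rot(np.pi/2));manip.dwell(.25)
cv2.imwrite("pics/t1.png",cv2.resize(manip.grab_frame("wrist")[:,:,::-1],(800,500)));print(manip.read_time())
```

```text
fit 0.269 long_box [ 0.4366  0.3676 -0.1276]
  width 12.691143876627246 49.81511056423187
  width 13.132803300864696 [ 0.4594 -0.0713 -1.7226]
  F [-4.5874 -0.0946  7.1868] [0.6001 0.0866 0.0739]
  fit 0.229 square_box [0.4295 0.0259 0.3574]
  width 12.87123050398038 54.80247974395752
  width 12.78997951027489 [ 0.1573 -0.0258 -1.3738]
  F [-1.5092  0.2679  2.4955] [0.5963 0.1679 0.0736]
32.95
```

View pics/t1.png

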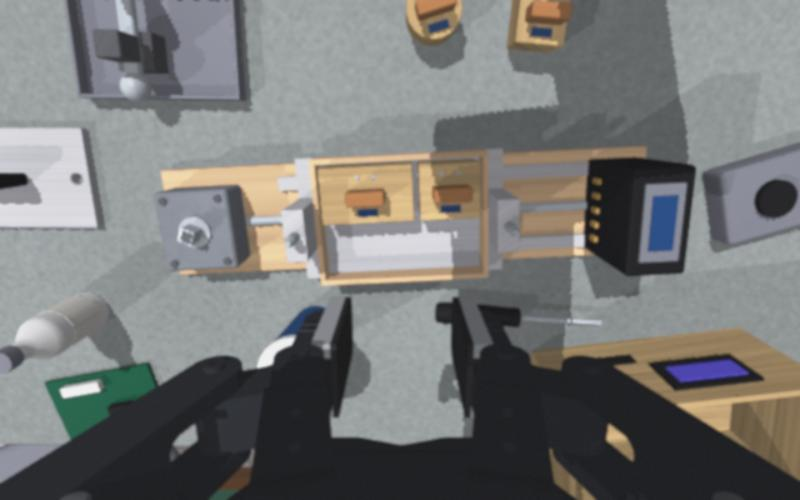

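Both boxes sit flat in the near row, and the far row is free. The drum and small box go next, followed by a cover look.

Run:
```python
from pp import *
import pickle
for n,xy,t in[("drum",(.4269,.1514),(.031,-.042)),("small_box",(.4332,.2556),(.031,.042))]:
    e=look([n],xy)
    if e[0]>.4: print("moved?",n);break
    p=e[2].copy();p[2]=(p[2]+np.pi/2)%np.pi-np.pi/2
    pick(p)
    if not 10<manip.read_grip_width()*85<20: print("bad grip");break
    place(*t)
manip.move_ptp((.58,.12,.32),rot(np.pi/2));manip.dwell(.25)
a=manip.grab_frame("wrist")[:,:,::-1]
manip.move_ptp((.56,-.34,.28),rot(np.pi/2));manip.dwell(.25)
pickle.dump(manip.get_calibration("wrist"),open("calc.pkl","wb"))
b=manip.grab_frame("wrist")[:,:,::-1]
cv2.imwrite("pics/ta.png",a);cv2.imwrite("pics/cb.png",b)
cv2.imwrite("pics/tcomb.png",np.vstack([cv2.resize(a[60:240,160:480],(533,300)),cv2.resize(b[70:250,160:480],(533,300))]));print(manip.read_time())
```

```text
fit 0.311 drum [0.4262 0.1512 0.3258]
  width 13.441874621812808 49.02891755104065
  width 12.912554927698798 [-0.4297  0.7359 -0.573 ]
  F [-4.2204 -0.0545  5.3617] [0.6613 0.0804 0.0739]
  fit 0.309 small_box [ 0.4331  0.2556 -0.0983]
  width 12.560717150517974 49.76650893688202
  width 13.226631515258292 [ 0.0637 -0.9344 -2.0117]
  F [-3.397  -1.0774  5.4934] [0.6572 0.1643 0.0738]
54.3083
```

View pics/tcomb.png

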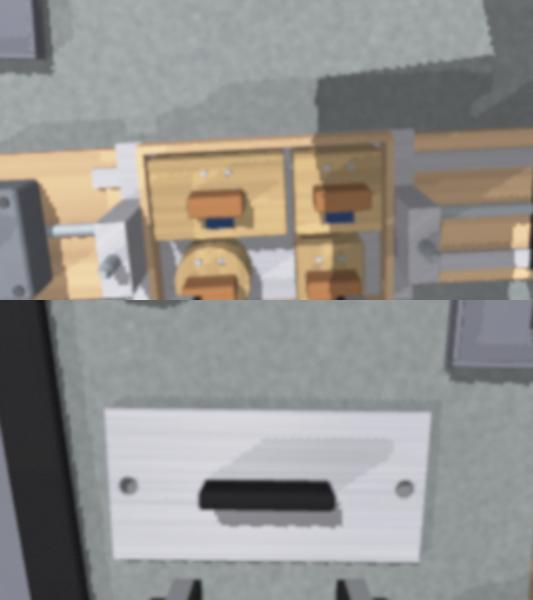

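All four modules sit flat in the tray. In the lower half the cover lies undisturbed, with its holes at (128,186) and (404,189). I'll measure it by image code and pick it up.

```bash
cat > cov.py <<'E'
from pp import *
def cover_pose(cal,bgr,g=((236.8,181.7),(402.6,183.5))):
    """holes by intensity-weighted dark blob; corners by bright quad"""
    gray=cv2.cvtColor(bgr,cv2.COLOR_BGR2GRAY).astype(float);H=[]
    for u,v in g:
        u0,v0=int(u)-9,int(v)-9;w=gray[v0:v0+19,u0:u0+19];q=np.clip(np.median(w)-15-w,0,60)
        yy,xx=np.mgrid[:19,:19];H.append(unproj(cal,(u0+(q*xx).sum()/q.sum(),v0+(q*yy).sum()/q.sum()),.008))
    m=(gray>165).astype(np.uint8);m=cv2.morphologyEx(m,cv2.MORPH_CLOSE,np.ones((9,9)))
    c=max(cv2.findContours(m,0,1)[0],key=cv2.contourArea);h=cv2.convexHull(c)
    P=np.array([unproj(cal,p[0],.010)[:2] for p in h])
    r=cv2.minAreaRect((P*1000).astype(np.float32))
    return np.array(H),r
E
python3 - <<'E'
from cov import *
import pickle
H,r=cover_pose(pickle.load(open("calc.pkl","rb")),cv2.imread("pics/cb.png"))
d=H[1]-H[0];print(H,"mid",H.mean(0),np.linalg.norm(d),"yaw",np.arctan2(-d[0],d[1]));print(r)
E
```

```text
[[ 0.5879 -0.4402  0.008 ]
 [ 0.5899 -0.2415  0.008 ]] mid [ 0.5889 -0.3409  0.008 ] 0.19868609359302394 yaw -0.010412199843113552
((589.5438842773438, -340.7353515625), (227.39808654785156, 111.16656494140625), 89.15220642089844)
```

Run:
```python
from cov import *
import pickle
x,y,a=.589,-.3408,-.012
manip.move_ptp((x-.03,y,.28),rot(np.pi/2));manip.dwell(.2)
b=manip.grab_frame("wrist")[:,:,::-1];cal=manip.get_calibration("wrist")
uv=[proj(cal,(.5879,-.4402,.008)),proj(cal,(.5899,-.2415,.008))]
H,r=cover_pose(cal,b,uv);print(H.mean(0),r)
if np.hypot(*(H.mean(0)[:2]-[x,y]))<.004:
    manip.set_gripper(.5,100);manip.move_ptp((x,y,.10),rot(a));manip.move_l((x,y,.022),max_speed=.1)
    f0=manip.read_force();manip.set_gripper(0,100);print("w",manip.read_grip_width()*85,manip.read_ee_pos())
    manip.move_l((x,y,.24),max_speed=.12);print("w",manip.read_grip_width()*85,manip.read_force()-f0,manip.read_ft_torque())
    s=np.array([.6285,.1206]);manip.move_ptp((*s,.24),rot(TH));manip.move_l((*s,.157),max_speed=.1);manip.dwell(.3)
    F0=manip.read_force();print("F0",F0)
    for z in np.arange(.155,.1255,-.003):
        manip.move_l((*s,z),max_speed=.03);F=manip.read_force()-F0;print(round(z,4),F,manip.read_ee_pos()-[*s,z])
        if F[2]>12 or np.hypot(F[0],F[1])>15: print("contact");break
print(manip.read_time())
```

```text
[ 0.589  -0.3409  0.008 ] ((589.296142578125, -340.6860046386719), (227.4179229736328, 110.60824584960938), 89.32213592529297)
w 12.315914423314608 [ 0.5893 -0.341   0.0229]
w 12.504870631506915 [-0.3656  0.9349 -3.0228] [ 0.0412  0.0224 -0.0178]
F0 [-0.4816  0.5585 -4.9315]
0.155 [ 0.1373 -0.0789  0.3138] [-0.0001 -0.     -0.0002]
0.152 [ 0.4836 -0.0827 -0.7188] [-0.0001 -0.     -0.0003]
0.149 [1.2451 0.361  0.5649] [-0.0001 -0.     -0.0003]
0.146 [ 0.2339 -0.6948  0.3627] [-0.0001 -0.     -0.0003]
0.143 [ 0.4765 -0.3315 -0.3145] [-0.0001 -0.     -0.0002]
0.14 [ 1.0129 -0.8037  0.491 ] [-0.0001 -0.     -0.0002]
0.137 [ 0.7404 -0.8005  0.2643] [-0.0001 -0.     -0.0002]
0.134 [ 0.0313 -1.0619  0.2524] [-0.0001 -0.     -0.0002]
0.131 [ 0.9315 -0.7208  0.1226] [-0.0001 -0.     -0.0003]
0.128 [ 0.2172 -0.7399  0.2197] [-0.0001 -0.     -0.0003]
65.2417
```

Run:
```python
from cov import *
import pickle
s=manip.read_ee_pos()[:2]
for z in(.1272,.1265):
    manip.move_l((*s,z),max_speed=.02);print(manip.read_force())
manip.set_gripper(.4);manip.dwell(.2);manip.move_l((*s,.24),max_speed=.12)
manip.move_ptp((.58,.12,.34),rot(np.pi/2));manip.dwell(.25);a=manip.grab_frame("wrist")[:,:,::-1];ca=manip.get_calibration("wrist")
manip.move_ptp((.45,-.15,.23),rot(np.pi/2));manip.dwell(.3)
cal=manip.get_calibration("wrist");b=manip.grab_frame("wrist")[:,:,::-1]
cv2.imwrite("pics/cva.png",a);cv2.imwrite("pics/crk.png",b);pickle.dump((ca,cal),open("calk.pkl","wb"))
cv2.imwrite("pics/v13.png",np.vstack([cv2.resize(b[40:210,220:420],(800,600),interpolation=cv2.INTER_CUBIC)[:400],cv2.resize(a[80:240,140:460],(400,200))[:, :].repeat(1,1) if 0 else np.pad(cv2.resize(a[70:250,120:480],(400,200)),((0,0),(0,400),(0,0)))]))
print(manip.read_time(),proj(cal,(.46,-.15,.076)))
```

```text
[ 0.405   0.2838 -4.4691]
[-1.6948 -0.4165 -0.4218]
70.5917 [320.0234 190.5562]
```

View pics/v13.png

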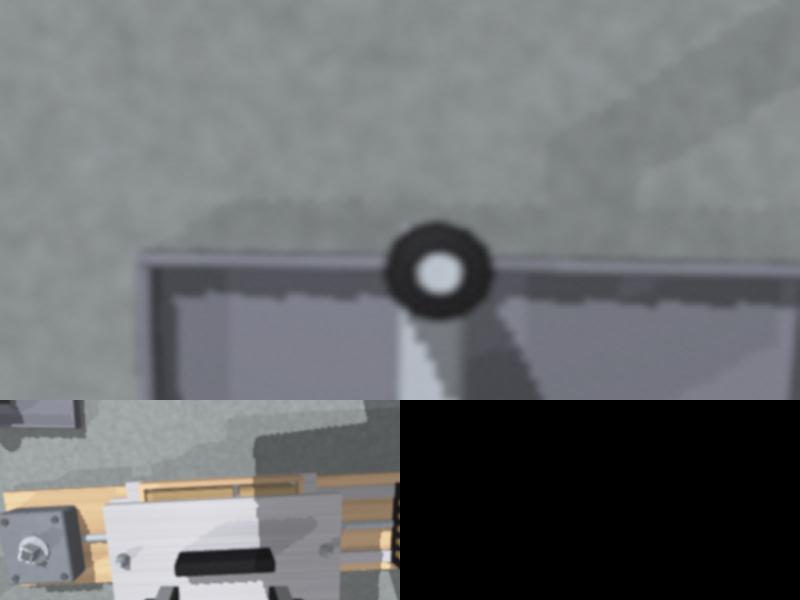

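The cover sits flat with both pins protruding. The crank's sleeve top is at about (439,272). I'll triangulate the crank from the earlier readings of the handle, ball and head.

Run:
```python
from h import *
import pickle
d=pickle.load(open("cal.pkl","rb"));ca,ck=pickle.load(open("calk.pkl","rb"))
def tri(obs):
    A=np.zeros((3,3));b=np.zeros(3)
    for c,uv in obs:
        v,o=ray(c,uv);v/=np.linalg.norm(v);M=np.eye(3)-np.outer(v,v);A+=M;b+=M@o
    return np.linalg.solve(A,b)
s=lambda x,y:np.array((x,y))*.8
print("handle",tri([(d[0],s(566,103)),(d[1],s(191,103)),(ck,(329.3,116.7))]),unproj(ck,(329.3,116.7),.094))
print("ball",tri([(d[0],s(533,214)),(d[1],s(229,214))]))
# auto ball: bright blob in crk
b=cv2.imread("pics/crk.png");p=proj(ck,(.495,-.149,.037));print("ball px",p, "head px",proj(ck,(.46,-.149,.076)))
u,v=int(p[0]),int(p[1]);
g=cv2.cvtColor(b,cv2.COLOR_BGR2GRAY)
c=cv2.HoughCircles(cv2.GaussianBlur(g[v-40:v+40,u-50:u+50],(3,3),0),cv2.HOUGH_GRADIENT,1,20,param1=60,param2=10,minRadius=11,maxRadius=20)
if c is not None: print((c[0][:3]+[u-50,v-40,0]))
cv2.imwrite("pics/v14.png",cv2.resize(b[90:250,240:400],(600,600),interpolation=cv2.INTER_CUBIC))
```

```text
handle [ 0.3974 -0.1426  0.0936] [ 0.3971 -0.1428  0.094 ]
ball [ 0.4959 -0.1444  0.0366]
ball px [321.1779 215.1438] head px [321.1868 190.5567]
[[325.5 216.5  12.5]
 [327.5 189.5  19.4]]
```

View pics/v14.png

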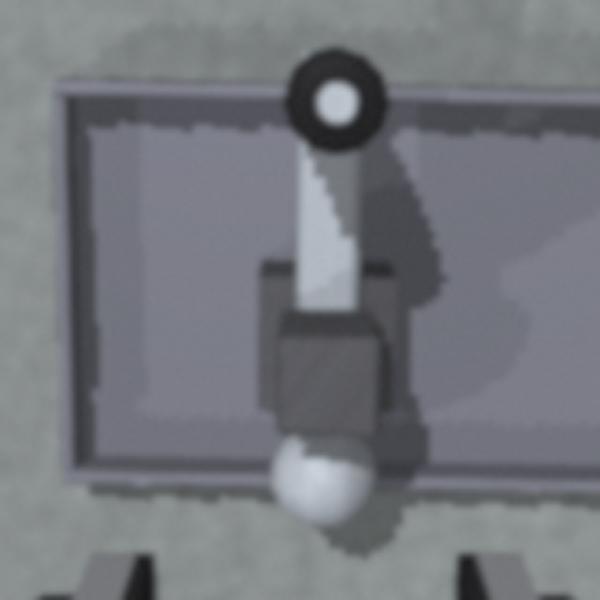

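Head top face: corners (280,335), (380,335), (375,432), (281,432). Sleeve top at (337,103), ball at (322,480). Computing the pose, then lifting the crank and setting it on the shaft.

```bash
cat > crank.py <<'E'
from pp import *
G=.041                      # TCP above crank underside in the head grasp
SH=np.array([.6389,-.0886]) # shaft axis
SQ=np.radians(153.9)        # crank yaw on the shaft
E
python3 - <<'E'
from crank import *
import pickle,json
ck=pickle.load(open("calk.pkl","rb"))[1]
q=lambda x,y,z:unproj(ck,(240+(x+.5)/3.75-.5,90+(y+.5)/3.75-.5),z)
hd=np.mean([q(*c,.076) for c in[(280,335),(380,335),(375,432),(281,432)]],0);hn=q(337,103,.094);bl=q(322,480,.037)
print("head",hd,"handle",hn,"ball",bl,np.linalg.norm((hn-hd)[:2]),np.linalg.norm((bl-hn)[:2]))
v=(hn-bl)[:2];yaw=np.arctan2(v[1],v[0]);u=v/np.linalg.norm(v)
est=[hd[:2],hn[:2]-.065*u,bl[:2]+.034*u];print(est,np.degrees(yaw))
c=np.mean(est,0);yaw%=2*np.pi
json.dump([*c,yaw],open("crank.json","w"));print(c,yaw)
a=yaw-np.pi/2
manip.set_gripper(.5,100);manip.move_ptp((*c,.17),rot(a));manip.move_l((*c,.004+G),max_speed=.1)
f=manip.read_force();print("touch",f);manip.set_gripper(0,100);print("w",manip.read_grip_width()*85)
F0=manip.read_force()
manip.move_l((*c,.20),max_speed=.12);manip.dwell(.2);print("w",manip.read_grip_width()*85,manip.read_force()-f,manip.read_ft_torque())
manip.move_ptp((*SH,.20),rot(SQ-np.pi/2));manip.move_l((*SH,.087+G+.004),max_speed=.1);manip.dwell(.3)
F0=manip.read_force();print("F0",F0)
for z in np.arange(.087+G+.002,.063+G-.0005,-.002):
    manip.move_l((*SH,z),max_speed=.03);F=manip.read_force()-F0;print(round(z-G,4),F,manip.read_ft_torque())
    if F[2]>12 or np.hypot(F[0],F[1])>20: print("contact");break
print(manip.read_time())
E
```

```text
head [ 0.4613 -0.1437  0.076 ] handle [ 0.3974 -0.1427  0.094 ] ball [ 0.4976 -0.1447  0.037 ] 0.06386137377583692 0.1001688705719541
[array([ 0.4613, -0.1437]), array([ 0.4624, -0.144 ]), array([ 0.4636, -0.144 ])] 178.82923923381117
[ 0.4624 -0.1439] 3.1211590234666264
touch [ 0.398  0.433 -0.269]
w 22.298833500783722
w 22.52911386022028 [-0.8465 -1.2624 -4.4402] [-0.0009 -0.0135  0.0371]
F0 [ 0.0657 -0.5092 -4.8855]
0.089 [0.2965 0.7597 1.8197] [-0.0325  0.0127 -0.0041]
0.087 [-0.4354  0.9826  0.5589] [-0.0862  0.0184  0.0091]
0.085 [ 0.3914 -0.1573  0.4608] [-0.1777  0.0498 -0.0317]
0.083 [-1.076  -4.3727  5.0162] [-1.0266  0.2895  0.0045]
0.081 [-2.894  -4.7732  9.8343] [-1.4155  0.6376  0.0211]
0.079 [-1.7634 -8.2911  6.5299] [-2.0059  0.4127  0.0617]
0.077 [-1.1014 -8.9345  4.3957] [-2.121   0.2728  0.0539]
0.075 [-2.0924 -9.3312  5.2062] [-2.2591  0.2529  0.074 ]
0.073 [ -1.2926 -10.3875   4.9671] [-2.3102  0.2674  0.1204]
0.071 [ -1.4071 -10.3713   5.905 ] [-2.2986  0.3406  0.0622]
0.069 [ -2.3089 -10.7052   4.9237] [-2.3285  0.3763  0.0945]
0.067 [ -1.6505 -10.6074   4.9321] [-2.3433  0.3919  0.0986]
0.065 [ -0.9082 -11.3747   5.6422] [-2.3344  0.3495  0.0531]
0.063 [ -3.3075 -12.0469   7.9721] [-2.2818  0.5254  0.0401]
79.95
```

The crank is fully down, with a 12 N side force in -y. I'll relieve that to refine the centre, then release and grip the sleeve.

Run:
```python
from crank import *
import json
p=manip.read_ee_pos();F0=np.array([.07,-.51,-4.89]);tr=[]
for k in range(8):
    F=manip.read_force()-F0;print(p[:2],F);
    if np.hypot(F[0],F[1])<3: break
    p=p+np.array([*(np.clip(F[:2]*5e-5,-6e-4,6e-4)),0]);manip.move_l(p,max_speed=.02);manip.dwell(.1)
manip.move_l((p[0],p[1],.063+G-.0005),max_speed=.02);print("down",manip.read_force()-F0)
w=manip.read_tcp_rot();print(np.degrees(np.arctan2(w[1,1],w[0,1]))+90)
json.dump(list(p[:2]),open("sh.json","w"))
manip.set_gripper(.45);manip.dwell(.2);print("free",manip.read_force());manip.move_l((p[0],p[1],.24),max_speed=.2)
# verify: black sleeve in a view
h=p[:2]+.065*np.array([np.cos(SQ),np.sin(SQ)])
manip.move_ptp((p[0]-.03,p[1],.33),rot(np.pi/2));manip.dwell(.3)
cal=manip.get_calibration("wrist");b=manip.grab_frame("wrist");cv2.imwrite("pics/on.png",b[:,:,::-1])
print("expect px",proj(cal,(*h,.153)),"shaft px",proj(cal,(*p[:2],.135)))
e=np.round(proj(cal,(*h,.153))).astype(int);g=b.max(2)[e[1]-30:e[1]+30,e[0]-30:e[0]+30]
m=(g<60).astype(np.uint8);n,l,s,c=cv2.connectedComponentsWithStats(m)
for i in range(1,n):
    if s[i,4]>60: print(s[i],c[i]+e-30)
br=(g>150).astype(np.uint8);n,l,s,c=cv2.connectedComponentsWithStats(br)
for i in range(1,n):
    if s[i,4]>15: print("bright",s[i],c[i]+e-30,unproj(cal,c[i]+e-30,.153))
print(manip.read_time())
```

```text
[ 0.6392 -0.0904] [ -3.3118 -12.0461   7.9767]
[ 0.639 -0.091] [-1.1587 -2.9095  3.15  ]
[ 0.6389 -0.0911] [ 0.8564 -0.4713  2.2516]
down [-3.5312  0.6114 13.7038]
153.9028606123146
free [-0.7026  0.0866  0.4072]
expect px [352.3868 143.6254] shaft px [320.4386 201.1632]
[ 18  15  24  26 305] [350.5803 140.2623]
bright [ 31  12  29  48 933] [371.1651 148.1597] [ 0.5846 -0.0456  0.153 ]
bright [  0  14  24  46 678] [333.1534 149.8068] [ 0.5861 -0.0796  0.153 ]
bright [27 25  9  9 60] [353.0667 143.4   ] [ 0.5804 -0.0619  0.153 ]
83.125
```

The sleeve sits where expected (measured (0.5804, -0.0619)). I'll grip it and wind the first half turn cautiously.

```bash
cat > wind.py <<'E'
from crank import *
import json
S=np.array([.6389,-.0907]);Z=.114;r=.065
def step(phi,v=.15):
    manip.move_l((*(S+r*np.array([np.cos(phi),np.sin(phi)])),Z),max_speed=v)
    F=manip.read_force();e=np.array([np.cos(phi),np.sin(phi)]);t=np.array([e[1],-e[0]])
    p=manip.read_ee_pos()[:2]-S
    return F[:2]@e,F[:2]@t,F[2],np.arctan2(p[1],p[0])
E
python3 - <<'E'
from wind import *
h=(.5805,-.0622)
manip.set_gripper(.5,40);manip.move_ptp((*h,.22),rot(0.));manip.move_l((*h,Z),max_speed=.12)
manip.set_gripper(0,40);print("w",manip.read_grip_width()*85,manip.read_force(),manip.read_ee_pos())
phi=np.arctan2(h[1]-S[1],h[0]-S[0]);phi0=phi;n=0
while phi>phi0-np.pi:
    phi-=np.radians(15);o=step(phi,.12);print(round(phi,3),np.round(o,2))
    if max(abs(o[0]),abs(o[1]),abs(o[2]))>35: print("stop");break
json.dump([phi0,phi],open("phi.json","w"));print(manip.read_time(),manip.read_grip_width()*85)
E
```

```text
w 21.100651733118543 [-1.4517  1.1893  4.2095] [ 0.5807 -0.0622  0.1146]
2.426 [-1.06  0.85  3.42  2.42]
2.164 [-1.85  0.02  4.6   2.16]
1.902 [-2.95 -0.05  2.84  1.9 ]
1.64 [-3.46  0.3   3.36  1.64]
1.379 [-2.94  1.06  5.23  1.38]
1.117 [-3.51  0.17  4.1   1.12]
0.855 [-1.89  0.81  3.75  0.86]
0.593 [-2.26  0.87  4.51  0.6 ]
0.331 [-1.64  1.44  5.71  0.33]
0.07 [-0.1   0.09  5.44  0.07]
-0.192 [ 2.32  0.98  5.38 -0.19]
-0.454 [ 3.27  0.7   6.09 -0.45]
-0.716 [ 4.6   0.44  5.22 -0.72]
89.9167 20.689394077109796
```

Run:
```python
from wind import *
phi0,phi=json.load(open("phi.json"));mx=np.zeros(3)
while True:
    tot=phi0-phi
    d=np.radians(18) if tot<23 else np.radians(5)
    phi-=d;o=step(phi,.15);mx=np.maximum(mx,np.abs(o[:3]))
    if tot>=23: print(round(tot+d,3),np.round(o,2))
    if abs(o[1])>12 or abs(o[0])>25 or abs(o[2])>30 or manip.read_time()>150 or tot>27: print("stop",tot+d,o);break
json.dump([phi0,phi],open("phi.json","w"));print(mx,manip.read_time(),manip.read_grip_width()*85)
```

```text
23.283 [ 6.89  0.61  9.79 -1.77]
23.37 [ 5.83  0.18 10.19 -1.85]
23.457 [ 5.67  0.06 10.59 -1.94]
23.544 [ 5.19  0.74 10.11 -2.03]
23.632 [ 5.14  1.05 10.41 -2.11]
23.719 [ 4.1  -0.04 10.37 -2.2 ]
23.806 [ 2.41  0.2  10.01 -2.29]
23.894 [ 3.42  0.56  9.94 -2.37]
23.981 [ 1.04  0.89  9.5  -2.46]
24.068 [ 1.37  0.66  9.7  -2.54]
24.155 [ 0.48  0.34  9.1  -2.63]
24.243 [ 0.64  0.64  8.23 -2.72]
24.33 [-1.49  0.51  8.25 -2.8 ]
24.417 [-2.06  0.17  7.96 -2.89]
24.504 [-1.27  1.14  7.32 -2.97]
24.592 [-2.49  0.43  6.56 -3.06]
24.679 [-2.91  0.57  5.74 -3.14]
24.766 [-3.89  0.13  6.96  3.06]
24.853 [-3.83  0.61  5.49  2.97]
24.941 [-3.41  0.47  6.6   2.88]
25.028 [-4.32  0.94  4.94  2.8 ]
25.115 [-4.57  0.46  6.03  2.71]
25.203 [-3.25  0.48  5.4   2.63]
25.29 [-3.97  1.07  5.79  2.54]
25.377 [-4.1   0.32  5.15  2.45]
25.464 [-3.89  0.72  4.82  2.36]
25.552 [-4.48  0.72  5.11  2.28]
25.639 [-5.07  0.77  4.32  2.19]
25.726 [-5.01 -3.1   7.14  2.12]
25.813 [-2.28 -9.96  9.11  2.05]
25.901 [ -2.61 -16.01  13.06   1.98]
stop 25.900686099595926 (np.float64(-2.613660006525542), np.float64(-16.009832988235438), np.float64(13.05631572097353), np.float64(1.9834152454644889))
[10.2751 16.0098 13.0563] 115.5167 20.91356098326123
```

The stop was felt firmly at 25.7 rad of winding, as expected. I'll release, locate the sleeve and check the sled.

Run:
```python
from wind import *
p=manip.read_ee_pos();manip.set_gripper(.45);manip.move_l((p[0],p[1],.24),max_speed=.2);print(p)
manip.move_ptp((S[0]-.03,S[1]+.0,.33),rot(np.pi/2));manip.dwell(.3)
cal=manip.get_calibration("wrist");b=manip.grab_frame("wrist");cv2.imwrite("pics/home.png",b[:,:,::-1])
yaw=np.arctan2(p[1]-S[1],p[0]-S[0])
e=np.round(proj(cal,(*(S+.065*np.array([np.cos(yaw),np.sin(yaw)])),.153))).astype(int);g=b.max(2)[e[1]-25:e[1]+25,e[0]-25:e[0]+25]
for nm,m in(("dark",g<60),("bright",g>150)):
    n,l,s,c=cv2.connectedComponentsWithStats(m.astype(np.uint8))
    for i in range(1,n):
        if s[i,4]>20:
            X=unproj(cal,c[i]+e-25,.153);print(nm,s[i],X[:2],"yaw",np.arctan2(X[1]-S[1],X[0]-S[0]),np.hypot(*(X[:2]-S)))
# cover grip black top at z .154
manip.move_ptp((.58,.2,.34),rot(np.pi/2));manip.dwell(.25);cal=manip.get_calibration("wrist");b=manip.grab_frame("wrist");cv2.imwrite("pics/home2.png",b[:,:,::-1])
q=C0+.091*np.array([-np.sin(TH),np.cos(TH)]);e=np.round(proj(cal,(*q,.154))).astype(int)
m=(b[e[1]-40:e[1]+40,e[0]-80:e[0]+80].max(2)<45).astype(np.uint8);n,l,s,c=cv2.connectedComponentsWithStats(m)
print("expect",q,[(s[i].tolist(),unproj(cal,c[i]+e-[80,40],.145)[:2]) for i in range(1,n) if s[i,4]>300])
print(manip.read_time())
```

```text
[ 0.6126 -0.0306  0.1129]
dark [  8   4  27  27 394] [ 0.6039 -0.0372] yaw 2.1503256526771497 0.06399194108328192
bright [   0    0   50   50 1161] [ 0.6084 -0.0242] yaw 2.0011801166145924 0.07321300780516375
bright [21 18  9  8 56] [ 0.6092 -0.0317] yaw 2.0366734264246866 0.06605111303519076
bright [  0  26  16  12 121] [ 0.6172 -0.0487] yaw 2.0481004386432073 0.04726603108173153
bright [ 3 44 16  6 54] [ 0.6336 -0.0428] yaw 1.6801179524385477 0.04815897426251109
expect [0.624  0.2117] [([35, 24, 87, 23, 1515], array([0.6207, 0.2135]))]
119.8583
```

The crank's yaw is 2.037, and the cover grip sits 91 mm on, so the sled is home. Now I'll take the crank off and return it.

Run:
```python
from wind import *
sx,sy=S[0],-.0908;yaw=2.037;cx,cy,cyaw=json.load(open("crank.json"))
manip.set_gripper(.5,90);manip.move_ptp((sx,sy,.24),rot(yaw-np.pi/2));manip.move_l((sx,sy,.063+G),max_speed=.12)
print("touch",manip.read_force());manip.set_gripper(0,90);print("w",manip.read_grip_width()*85,manip.read_force(),manip.read_ft_torque())
for z in(.108,.115,.125,.135,.16): manip.move_l((sx,sy,z),max_speed=.05);print(z,manip.read_force())
manip.move_l((sx,sy,.24),max_speed=.15);print("w",manip.read_grip_width()*85,manip.read_force())
manip.move_ptp((cx,cy,.20),rot(cyaw-np.pi/2));manip.move_l((cx,cy,.004+G+.012),max_speed=.12);manip.dwell(.2)
F0=manip.read_force()
for z in np.arange(.008,-.002,-.001):
    manip.move_l((cx,cy,.004+G+z),max_speed=.02);F=manip.read_force()-F0
    if F[2]>4: break
print("placed z",z,F);manip.set_gripper(.45);manip.dwell(.3);manip.move_l((cx,cy,.22),max_speed=.12)
manip.move_ptp((.45,-.15,.30),rot(np.pi/2));manip.dwell(.3)
cal=manip.get_calibration("wrist");b=manip.grab_frame("wrist");cv2.imwrite("pics/fin.png",b[:,:,::-1])
e=np.round(proj(cal,(.3974,-.1427,.094))).astype(int);m=(b[e[1]-30:e[1]+30,e[0]-30:e[0]+30].max(2)<60).astype(np.uint8);n,l,s,c=cv2.connectedComponentsWithStats(m)
print([(s[i].tolist(),unproj(cal,c[i]+e-30,.094)) for i in range(1,n) if s[i,4]>60],manip.read_time())
```

```text
touch [0.185  0.1542 0.5241]
w 22.535068941697716 [-3.114  -1.2278  6.2275] [-0.0501  0.5363  0.1989]
0.108 [  5.3444  -3.1873 -17.4677]
0.115 [  8.3435  -2.5238 -24.1145]
0.125 [ 0.0045  1.2963 -4.4932]
0.135 [ 0.3607  0.0258 -3.5552]
0.16 [-0.2788 -0.5542 -5.4503]
w 22.656206467117972 [ 0.101  -0.7883 -4.7179]
placed z 0.001 [-0.1047  0.7899  4.8661]
[([19, 21, 22, 21, 231], array([ 0.3985, -0.1428,  0.094 ]))] 133.2083
```

Run:
```python
from wind import *
manip.move_ptp((.58,.2,.34),rot(np.pi/2));manip.dwell(.25);cal=manip.get_calibration("wrist");b=manip.grab_frame("wrist")
a=cv2.imread("pics/home2.png")[:,:,::-1]
q=C0+.091*np.array([-np.sin(TH),np.cos(TH)])
u,v=np.round(proj(cal,(*q,.154))).astype(int)
f=lambda im:cv2.cvtColor(np.ascontiguousarray(im[v-20:v+20,u-70:u+70]),cv2.COLOR_RGB2GRAY).astype(np.float32)
print("cover shift px",cv2.phaseCorrelate(f(a),f(b),cv2.createHanningWindow((140,40),cv2.CV_32F)))
# gap of cover/tray to head: row profile along rig axis
P=[proj(cal,(*(C0+t*np.array([-np.sin(TH),np.cos(TH)])+.03*np.array([np.cos(TH),np.sin(TH)])),.114)) for t in np.arange(.19,.24,.004)]
print([int(b[int(round(y)),int(round(x))].max()) for x,y in P])
print(manip.read_time())
```

```text
cover shift px ((-0.17118098848493446, 0.1396975876005584), 1.0123868528339597)
[147, 145, 146, 106, 35, 32, 76, 130, 153, 153, 153, 153, 149]
134.9083
```

```bash
python3 -c "
from bench import manip
print(manip.sign_off())"
```

```text
the job is handed in; nothing more can be done
None
```

I handed the job in at about 135 s: the four modules on the table are in the tray and the cover is over both pins. The crank was wound 25.7 rad to the firm stop and stands in its rest, and the sled measures about 91 mm, home to within my 2 mm accuracy.

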